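Dip the seedling tray's water gauge and hold it level to be read

ROBOT

A 6-joint arm with a two-finger parallel gripper is mounted at the origin on the work surface. World frame = base frame: x ahead of the robot, y to its left, z up, the work surface at z = 0. Lengths are in m, angles in degrees, forces in N, time in s.
With the tool pointing down it reaches from about 0.325 to 0.775 m from the base axis. Payload 5.5 kg.
Tool frame: the origin (TCP) lies at the centre of the arm's flange, where the gripper is bolted on; the fingertips stand 182 mm ahead of it and the grasp point (between the pads) lies 163 mm ahead of it; z points along the fingers, y is the direction in which the jaws open and shut (so a half turn about z gives the same grasp; the last joint's range is limited). The gripper opens to 88 mm and grips with 3 to 60 N. Pads are 20 mm wide; open, the fingers measure 115 mm over their backs; the gripper's body (75 mm by 178 mm) begins 61 mm behind the grasp point.
Start: joints at [63.616, 5.22, 70.514, -0, 104.267, -3.249], TCP at [0.236, 0.552, 0.405] pointing down, gripper open.
Joint ranges: [-164.24, 164.24], [-49.07, 125.15], [9.68, 141.18], [-86.29, 266.29], [3.28, 154.24], [-151.56, 151.56]. Speed limits (degrees/s): [147.25, 147.25, 172.46, 180, 180, 180].

INTERFACE

Orientations are given as [roll, pitch, yaw] about the fixed x, y, z axes, in that order (R = Rz(yaw) Ry(pitch) Rx(roll)).
In Python, from station import r gives the robot as it stands. The module is installed in compiled form; this text tells all that it offers. Calls block until the motion is done:
- r.reach(position, orientation): joint-space move of the TCP to a pose.
- r.servo_line(position, rotation=None, speed=0.15): straight line of the TCP; rotation=None keeps the orientation; speed is the mean speed in m/s.
- r.move_joints(angles): joint-space move.
- r.let_go() and r.grab(squeeze=None): open the fingers fully, or close them until they stop; squeeze is the grip in N (None keeps the last).
- r.wait(seconds).
- r.inverse_kinematics(position, orientation): joint angles nearest the present ones, or None.
- r.sense(): the state.
- r.snapshot(name): name is "scene" or "top"; returns a dict with "frame" (480x640x3 uint8, red, green, blue), "fx", "fy", "cx", "cy" (pixels), "dist_coeffs" ([k1, k2, p1, p2, k3] as OpenCV has them; the pictures are not rectified), "R" (3x3) and "t" (3): a world point X has camera coordinates R X + t. Camera axes: x right, y down, z forward; pixel columns grow to the right and rows downward; lengths in m; the calibration is good to about 2 mm. A picture is of the moment at which its call begins. There is no depth.
A pose or a line that the arm cannot do raises r.IKError and nothing moves.
- r.hand_in(): hands the job in, once; it reports no verdict.
The state is a dict: "clock": time; "joints": joint angles; "joint_vel": joint speeds; "joint_torque": joint torques, N m; "tcp_pos": TCP position; "orientation": TCP orientation; "contact_force": force on the tool from outside, world axes, zero at the start; "torque": the same for the moment, N m; "opening": finger opening in m.
Only numpy, scipy, OpenCV 4.12 (cv2) and the standard library are available. Lean on these libraries where they do the work, as an engineer would, in place of code of your own. Each camera call takes 0.05 s, during which the arm holds its last target. There are 200 camera calls.

TASK

Pull the gauge rod out of its parking tube on the aluminium stand (a sprung catch holds it), push it down the slanted dip tube of the seedling tray until its collar stops against the tube's mouth, and draw it right out again. Then hold it level, with its marked tip a hand's breadth or two above the white reading card, and finish while still holding it there, still and touching nothing else; do not disturb the spray bottle, the spare pot or the scoop.

Things in the scene. Friction and masses are not known exactly. Their poses are not given: they have to be found in the camera images.
- rod_grip (a point): Centre of the loose gauge rod's handle: a white plastic bar, 64 mm long along the point's z, 24 mm wide along x, 14 mm thick along y (pinch across the 14 mm). z runs along the rod from tip to handle end. At the start the rod is parked in the stand's tube, collar on the mouth, handle pointing up and back to the robot's side at about 45 degrees, its 14 mm thickness level
- rod_collar (a point): Centre of the underside (tip side) of the rod's steel collar, 54 mm from rod_grip towards the tip; same axes. The collar is 26 mm in diameter and 11 mm long, bevelled on the handle side, with an 11 mm thin neck between it and the handle
- rod_tip (a point): End of the gauge rod, 144 mm from rod_grip; same axes. Below the collar the rod is steel, 8 mm in diameter, 90 mm long, with dark ring marks near the tip
- dip_mouth (a point): Mouth centre of the pale grey dip tube in a notch of the seedling tray, 95 mm above the bench. z points out of the mouth along the tube, up and back to the robot's side at 45 degrees; y is level. Mouth 28 mm outside, funnel 20 mm wide narrowing to a 13 mm bore 10 mm in; tube 96 mm long. Collar home: rod_collar at dip_mouth, both z axes agreeing
- park_mouth (a point): Mouth centre of the tube on the parking stand; axes and height as dip_mouth, 24 mm outside, 10 mm straight bore. On its +x (upper) side a bracket 14 mm wide, 8 to 44 mm off the axis and up to 22 mm past the mouth, holds a sprung steel nose over the collar's bevel: pulling the rod along +z pushes it aside (some 3 to 5 N of pull in the first 12 mm, and up to 8 N sideways along -x), then the rod is free
- tray: Seedling tray, dark grey, fixed: origin on the bench below dip_mouth, x away from the robot's side. x = -38 to 168 mm, y = -81 to 81 mm, deck 70 mm high, notch 40 mm wide round the tube; two white pots at x = 82 to 154 mm, soil at 113 mm, labels up to 142 mm
- stand: Parking stand, aluminium, fixed: origin on the bench below its tube's mouth; foot 130 x 75 mm, two cheeks 70 mm high beside the tube
- card_mid (a point): Centre of the top of the white reading card, flat and fixed on the bench between tray and stand, 100 x 90 mm, 3 mm thick
- spray: Spray bottle, purple, 68 mm in diameter, 161 mm tall, its head reaching 57 mm off its axis, standing at the far left of the work; origin at the centre of its underside. Leave it alone
- spare_pot: Empty white round pot, 66 mm in diameter, 60 mm tall, standing on the robot's side of the work; origin at the centre of its underside. Leave it alone
- scoop: Small round metal scoop with a wooden handle, 150 mm long, lying on the robot's side of the work. Leave it alone
- rod: The whole gauge rod, loose, 96 to 168 g; origin and axes are those of rod_collar
Mind the look-alikes: they are no part of the job. There is more than one size of the part that bears card_mid; the job needs the smallest. Leave any red look-alike of the rod alone.

How it is judged (in metres and radians):
On the way, in this order (a step that is already met when the one before it is completed fails the run):
1. the rod is pulled right out of the parking tube (distance between rod_collar and park_mouth above 0.095 m), for 0.1 s.
2. the rod is down the dip tube with its collar against the mouth (distance between rod_collar and dip_mouth below 0.009 m and z of rod_collar in the frame of dip_mouth below 0.004 m and angle between the z axis of rod_collar and the z axis of dip_mouth, either way round below 0.12 rad), for 0.2 s.
3. the rod is drawn right out of the dip tube (distance between rod_collar and dip_mouth above 0.095 m), for 0.1 s.
At the end, for the whole second after the job is handed in: The rod is held in the fingers (over 1 N), level within 0.17 rad, its tip within 40 mm of the card's centre seen from above and 70 to 280 mm above the bench, slower than 30 mm/s, touching neither tray, stand, spray bottle nor pot (angle between rod_grip's own z axis and vertical between 1.4 and 1.74 rad and horizontal distance between rod_tip and card_mid below 0.04 m and height (world z) of rod_tip between 0.07 and 0.28 m and contact force between the fingers and rod above 1 N and contact force between rod and tray below 0.1 N and contact force between rod and stand below 0.1 N and contact force between rod and spray below 0.1 N and contact force between rod and spare_pot below 0.1 N and linear speed of rod below 0.03 m/s); the arm keeps its last pose, push and grip.
It fails at once if the spray bottle, spare pot or scoop is moved by more than 25 mm (distance of any of spray, spare_pot, scoop from where it was at the start of the episode above 0.025 m).
It also fails if it takes over 61 s, if anything falls off the work surface, if the arm or the gripper's body presses on something with over 40 N, if the wrist force passes 120 N, or if a joint passes its speed limit or range.

## Working session

There is one attempt and no reset: what is moved stays moved. The work goes in short steps, each a Python script; the robot and the scene stay as the last script left them, time stands still between calls to the robot, and variables do not carry over. Pictures are saved under pics/ and viewed, about 8 in all and at most 12, crops included, and the job is handed in when it is done.

```bash
mkdir -p pics; ls; python3 - <<'E'
from station import r
import cv2,pickle
d={}
for n in("scene","top"):
    s=r.snapshot(n);d[n]=s;cv2.imwrite(f"pics/{n}0.png",s["frame"][:,:,::-1])
    print(n,s["fx"],s["fy"],s["cx"],s["cy"],s["dist_coeffs"],s["R"],s["t"])
pickle.dump(d,open("d0.pkl","wb"))
print(r.sense())
E
```

```text
pics
scene 503.68087464641064 503.68087464641064 313.8440041111167 234.59107297005997 [0.03739192 0.         0.         0.         0.        ] [[ 4.69800374e-01  8.82772672e-01  1.37318251e-04]
 [ 6.80400997e-01 -3.62001629e-01 -6.37188593e-01]
 [-5.62442967e-01  2.99444871e-01 -7.70707907e-01]] [-0.29943977 -0.32419423  1.71368721]
top 550.919879278197 550.919879278197 316.33122730604606 231.3375047250766 [0.00185468 0.         0.         0.         0.        ] [[ 0.00685269 -0.99996944  0.00376321]
 [-0.99706232 -0.00711977 -0.07626302]
 [ 0.07628748 -0.00322955 -0.99708063]] [0.00403635 0.6027919  1.17902766]
{'clock': 0.1, 'joints': array([ 6.36150281e+01,  5.26034657e+00,  7.05749092e+01, -1.20765533e-04,
        1.04267015e+02, -3.24819848e+00]), 'joint_vel': array([ 0.013602  , -0.04552199, -0.21564359,  0.07238883, -0.02810179,
        0.0421201 ]), 'joint_torque': array([ 2.77794519e-03, -4.47860134e+01, -4.07568741e+01,  7.00853672e-02,
        2.84651929e-02, -1.13174908e-04]), 'tcp_pos': array([0.23577952, 0.55179459, 0.40360414]), 'orientation': array([-1.79897887e+02, -5.67787523e-03,  1.56863192e+02]), 'contact_force': array([-0.05439129,  0.23893299,  0.91771516]), 'torque': array([-0.02349049, -0.0245931 ,  0.03880479]), 'opening': 0.0879084774476579}
```

View pics/scene0.png

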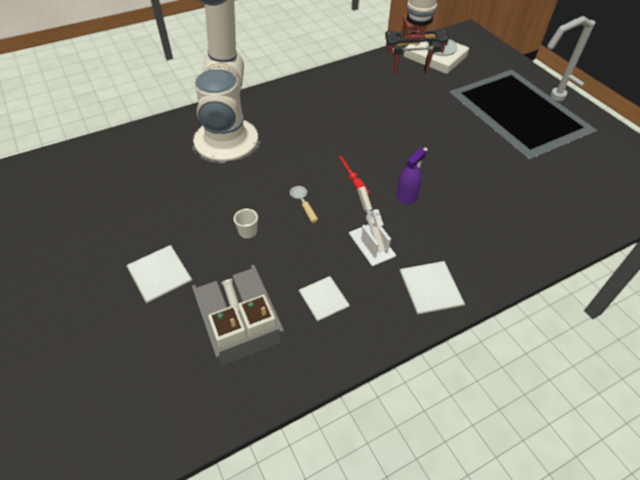

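View pics/top0.png

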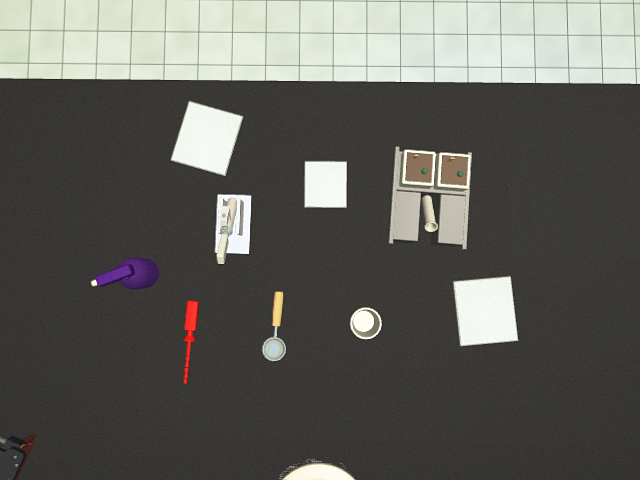

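Top view: the smallest card is at (326,185), between tray (430,200) and stand (233,224). The larger cards at (207,138) and (486,311) are look-alikes. The white rod is parked in the stand at (224,240); the red look-alike lies at (190,340). Next I enlarge the stand and tray in both views.

```bash
python3 - <<'E'
import cv2,pickle,numpy as np
d=pickle.load(open("d0.pkl","rb"))
def crop(n,x,y,w,h):
    return cv2.resize(d[n]["frame"][y:y+h,x:x+w,::-1],(400,300),interpolation=cv2.INTER_CUBIC)
a=np.vstack([np.hstack([crop("top",185,182,104,78),crop("top",378,180,104,78)]),
 np.hstack([crop("scene",328,180,112,84),crop("scene",190,260,112,84)])])
cv2.imwrite("pics/crop1.png",a)
E
```

```text
(no output)
```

View pics/crop1.png

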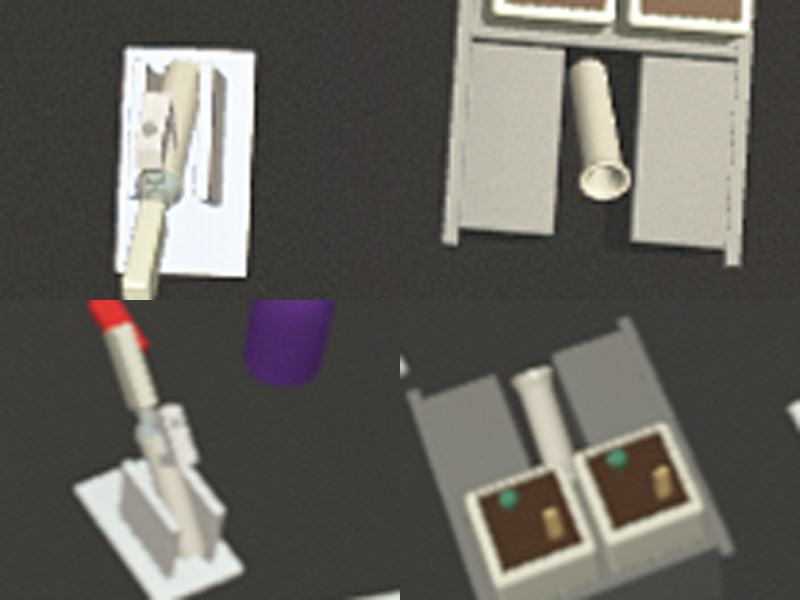

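```bash
cat > h.py <<'E'
import cv2,pickle,numpy as np
def ray(s,p):
    K=np.array([[s["fx"],0,s["cx"]],[0,s["fy"],s["cy"]],[0,0,1]])
    u=cv2.undistortPoints(np.array([[p]],float),K,np.array(s["dist_coeffs"],float))[0,0]
    R=np.array(s["R"]);return -R.T@np.array(s["t"]),R.T@np.array([u[0],u[1],1])
def plane(s,p,z):
    o,d=ray(s,p);return o+d*(z-o[2])/d[2]
def tri(s1,p1,s2,p2):
    o1,d1=ray(s1,p1);o2,d2=ray(s2,p2)
    a=np.linalg.lstsq(np.c_[d1,-d2],o2-o1,rcond=None)[0]
    A=o1+a[0]*d1;B=o2+a[1]*d2;return (A+B)/2,np.linalg.norm(A-B)
def proj(s,X):
    K=np.array([[s["fx"],0,s["cx"]],[0,s["fy"],s["cy"]],[0,0,1]])
    return cv2.projectPoints(np.array([X],float),cv2.Rodrigues(np.array(s["R"]))[0],np.array(s["t"]),K,np.array(s["dist_coeffs"],float))[0][0,0]
E
python3 - <<'E'
from h import *
np.set_printoptions(precision=4,suppress=True)
d=pickle.load(open("d0.pkl","rb"));T,S=d["top"],d["scene"]
ct=lambda x,y,x0,y0:(x0+x*.26-.4,y0+y*.26-.4)
cs=lambda x,y,x0,y0:(x0+x*.28-.4,y0+y*.28-.4)
A=lambda x,y:ct(x,y,185,182); B=lambda x,y:ct(x-400,y,378,180)
C=lambda x,y:cs(x,y-300,328,180); D=lambda x,y:cs(x-400,y-300,190,260)
print("dip",plane(T,B(605,180),.095),tri(T,B(605,180),S,D(533,378)))
for a,b,z in(((465,0),(450,240),.08),((750,0),(733,262),.08),((565,55),(553,235),.07),((641,57),(632,240),.07)):
    v=plane(T,B(*a),z)-plane(T,B(*b),z);print("tray yaw",np.degrees(np.arctan2(v[1],v[0])))
for a,b in(((126,48),(116,272)),((255,52),(245,275))):
    v=plane(T,A(*a),.005)-plane(T,A(*b),.005);print("stand yaw",np.degrees(np.arctan2(v[1],v[0])),np.linalg.norm(v))
print("foot c",np.mean([plane(T,A(*p),.005) for p in((126,48),(116,272),(255,52),(245,275))],0))
print("collar",plane(T,A(159,186),.099),tri(T,A(159,186),S,C(150,427)))
# handle mask
f=T["frame"].astype(int)
m=((f.sum(2)>330)).astype(np.uint8);m[:255]=0;m[275:]=0;m[:,:205]=0;m[:,240:]=0
ys,xs=np.nonzero(m);print("handle rows",[(y,xs[ys==y].min(),xs[ys==y].max()) for y in np.unique(ys)])
m=((f.min(2)>170)).astype(np.uint8)
n,l,st,c=cv2.connectedComponentsWithStats(m)
for i in range(1,n):
    if 300<st[i,4]<8000: print(st[i],c[i],plane(T,c[i],.003))
g=S["frame"][180:222,340:385].astype(int)
for y in range(186,214,3):
    row=S["frame"][y,352:382].astype(int); k=np.nonzero((row[:,0]>140)&(row[:,1]>120))[0]+352; print(y,k)
E
```

```text
dip [ 0.6091 -0.2267  0.095 ] (array([ 0.6097, -0.2268,  0.0915]), np.float64(0.0013561933795174803))
tray yaw -3.765682566541665
tray yaw -4.485352746812682
tray yaw -4.214024594388485
tray yaw -3.3814393125729048
stand yaw -1.3581419064671796 0.1296177733103615
stand yaw -1.6357835816190476 0.12906139431258323
foot c [0.6201 0.1933 0.005 ]
collar [0.5984 0.1931 0.099 ] (array([0.5978, 0.1918, 0.1028]), np.float64(0.0015456915502932618))
handle rows [(np.int64(255), np.int64(217), np.int64(225)), (np.int64(256), np.int64(217), np.int64(225)), (np.int64(257), np.int64(217), np.int64(224)), (np.int64(258), np.int64(217), np.int64(224)), (np.int64(259), np.int64(217), np.int64(224)), (np.int64(260), np.int64(217), np.int64(224)), (np.int64(261), np.int64(217), np.int64(224)), (np.int64(262), np.int64(218), np.int64(224)), (np.int64(263), np.int64(218), np.int64(223))]
[  0   0  31  30 907] [14.6207 14.387 ] [1.0955 0.6996 0.003 ]
[ 31   0  34  30 979] [47.2829 14.522 ] [1.0959 0.6253 0.003 ]
[  98    0   34   31 1008] [114.6637  14.9226] [1.0964 0.4719 0.003 ]
[ 132    0   33   31 1004
[... 685 characters left out ...]
5] [325.2252 183.866 ] [ 0.7107 -0.0109  0.003 ]
[ 215  195   36   69 1673] [232.5481 225.6862] [0.6155 0.1942 0.003 ]
[ 454  277   64   69 3690] [485.2583 310.7921] [ 0.4319 -0.364   0.003 ]
[350 308  32  31 515] [363.8757 321.7087] [ 0.4064 -0.0974  0.003 ]
[283 464  71  16 777] [318.1609 473.1403] [0.084  0.0007 0.003 ]
186 [363]
189 [358 359 360 361 362 363 364 365]
192 [359 360 361 362 363 364 365 366]
195 [360 361 362 363 364 365 366 367]
198 [361 362 363 364 365 366 367 368]
201 [362 363 364 365 366 367 368 369]
204 [363 364 365 366 367 368 369 370]
207 [364 365 366 367 368 369 370 371]
210 [367 368 369 370 373 374 375 376 377 378]
213 [368 369 370 371 372 373 374 375 376 377 378 379]
```

```bash
cat >> h.py <<'E'
from scipy.spatial.transform import Rotation
PARK=np.array([.602,.193,.095]);DIP=np.array([.6091,-.2267,.095]);CARD=np.array([.7107,-.0109,.003])
PY,DY=-1.5,-4.0
OFF=np.array([.163+.006])  # TCP to grip along tool; grasp point 6 mm behind rod_grip
def axis(yaw,el=45):  # rod z axis: el above horizontal, back towards robot
    y,e=np.radians([yaw,el]);return np.array([-np.cos(e)*np.cos(y),-np.cos(e)*np.sin(y),np.sin(e)])
def pose(grip,yaw,el=45,a=0,flip=1,back=.006):
    """TCP pose holding the handle `back` behind grip; tool z tilted a deg steeper than rod"""
    n=axis(yaw,el);tz=-axis(yaw,el+a);yy=np.radians(yaw)
    ty=flip*np.array([-np.sin(yy),np.cos(yy),0]);R=np.c_[np.cross(ty,tz),ty,tz]
    return grip+n*back-.163*tz,Rotation.from_matrix(R).as_euler("xyz",degrees=True)
E
python3 - <<'E'
from h import *
from station import r
np.set_printoptions(precision=3,suppress=True)
d=pickle.load(open("d0.pkl","rb"));T=d["top"]
print("handle end seen",plane(T,(220.6,261),.156),"pred",PARK+axis(PY)*.086)
for X in(PARK+axis(PY)*.086,PARK+axis(PY)*.022,PARK): print(proj(T,X),proj(d["scene"],X))
for a in(0,15,30):
  for f in(1,-1):
    print("a",a,f)
    for n,P,yw,el,s in(("pre",PARK,PY,45,.09),("park",PARK,PY,45,0),("out",PARK,PY,45,.12),("dipout",DIP,DY,45,.12),("dip",DIP,DY,45,0),("lvl",CARD+[0,0,.17],-5,0,.09)):
        g=P+axis(yw,el)*(.054+s);p,o=pose(g,yw,el,a,f);print(n,p,o,r.inverse_kinematics(p,o))
E
```

```text
handle end seen [0.534 0.193 0.156] pred [0.541 0.195 0.156]
[219.916 257.17 ] [361.206 187.582]
[224.781 235.425] [368.388 210.209]
[226.357 228.382] [370.836 217.915]
a 0 1
pre [0.381 0.199 0.316] [180.   45.  178.5] [ 31.675 -39.576 120.717 -26.1    61.582 -52.066]
park [0.444 0.197 0.253] [180.   45.  178.5] [ 26.454 -27.797 119.741 -25.805  49.592 -52.029]
out [0.36  0.199 0.338] [180.   45.  178.5] [ 33.804 -42.804 120.403 -26.643  65.685 -51.73 ]
dipout [ 0.367 -0.21   0.338] [180.  45. 176.] [ -45.063  -41.699  119.787   30.08    67.932 -133.913]
dip [ 0.452 -0.216  0.253] [180.  45. 176.] [ -36.826  -25.794  118.345   29.412   51.312 -133.932]
lvl [0.399 0.016 0.173] [ 5. 90.  0.] None
a 0 -1
pre [0.381 0.199 0.316] [180.  -45.   -1.5] [ 31.675 -39.576 120.717 -26.1    61.582 127.934]
park [0.444 0.197 0.253] [180.  -45.   -1.5] [ 26.454 -27.797 119.741 -25.805  49.592 127.971]
out [0.36  0.199 0.338] [180.  -45.   -1.5] [ 33.804 -42.804 120.403 -26.643  65.685 128.27 ]
dipout [ 0.367 -0.21   0.338] [180. -45.  -4.] [-45.063 -41.699 119.787  30.08   67.932  46.087]
dip [ 0.4
[... 1694 characters left out ...]
 [0.421 0.014 0.255] [180.  60. 175.] None
a 30 -1
pre [0.454 0.197 0.359] [180.  -15.   -1.5] [ 21.473 -17.541  96.922  -5.807  86.778 112.596]
park [0.517 0.195 0.295] [180.  -15.   -1.5] [ 18.697  -7.787  95.022  -5.228  78.695 110.59 ]
out [0.433 0.197 0.38 ] [180.  -15.   -1.5] [ 22.563 -20.432  97.048  -6.058  89.638 113.37 ]
dipout [ 0.44  -0.215  0.38 ] [180. -15.  -4.] [-32.431 -18.375  95.441   7.078  89.677  62.353]
dip [ 0.525 -0.221  0.295] [180. -15.  -4.] [-28.026  -5.382  92.8     6.165  78.893  65.512]
lvl [0.421 0.014 0.255] [180. -60.  -5.] None<sys>:0: UserWarning: Gimbal lock detected. Setting third angle to zero since it is not possible to uniquely determine all angles.
```

```bash
python3 - <<'E'
from h import *
from station import r
np.set_printoptions(precision=1,suppress=True)
for a in(0,15,30,45):
  for yw in range(-180,180,15):
    for h in(.15,.2,.235):
      for f in (1,-1):
        p,o=pose(CARD+[0,0,h]+axis(yw,0)*.144,yw,0.01,a,f);q=r.inverse_kinematics(p,o)
        if q is not None: print(a,yw,h,f,q)
E
```

```text
0 -90 0.15 1 [ 31.2  59.   41.4 -83.8 120.6  12.1]
0 -90 0.2 1 [ 31.2  55.8  41.1 -85.8 120.9   8.1]
0 -75 0.15 1 [ 35.1  41.8  68.2 -82.9 108.8  21.2]
0 -75 0.2 1 [ 35.1  38.1  67.9 -84.2 109.2  17. ]
0 -75 0.235 1 [ 35.1  35.9  67.2 -85.3 109.5  13.9]
0 -45 0.15 1 [ 37.6  10.2 110.8 266.2  83.7  31.2]
0 -45 0.15 -1 [  37.6   10.2  110.8  266.2   83.7 -148.8]
0 -30 0.15 1 [ 32.7  -8.5 129.8 255.   66.9  34.3]
0 -30 0.15 -1 [  32.7   -8.5  129.8  255.    66.9 -145.7]
0 -30 0.2 1 [ 32.7 -15.7 129.4 258.3  65.1  26.2]
0 -30 0.235 1 [ 32.7 -19.9 128.4 260.7  64.2  20.7]
0 30 0.15 1 [-45.5  -6.1 127.6  97.7  77.6 147.6]
0 30 0.15 -1 [-45.5  -6.1 127.6  97.7  77.6 -32.4]
0 30 0.2 -1 [-45.5 -13.1 127.2  96.1  76.8 -24.9]
0 30 0.235 -1 [-45.5 -17.2 126.4  94.9  76.3 -19.8]
0 45 0.15 1 [-47.2  12.2 108.5  88.9  91.9 149.3]
0 45 0.15 -1 [-47.2  12.2 108.5  88.9  91.9 -30.7]
0 45 0.2 -1 [-47.2   6.8 108.2  89.1  92.  -25. ]
0 45 0.235 -1 [-47.2   3.5 107.5  89.2  92.  -21.1]
0 60 0.15 -1 [-45.3  28.1  88.   83.1 103.7 -26.9]
0 60 0.2 -1 [-45.3  23.8  87.7  84.3 104.2 -22.2]
0 60 0.235 -1 [-45.
[... 6274 characters left out ...]
05.1  40.3  76.1  24.6]
45 45 0.15 -1 [-36.4  -4.2  98.9  45.1  80.6   2.8]
45 45 0.2 -1 [-36.4  -5.9  95.3  44.6  84.4   6.5]
45 45 0.235 -1 [-36.4  -6.6  92.4  44.4  86.9   9. ]
45 60 0.15 -1 [-36.6  11.   83.1  44.6  91.8  -7.6]
45 60 0.2 -1 [-36.6   9.5  79.6  44.9  95.3  -4. ]
45 60 0.235 -1 [-36.6   8.8  76.8  45.1  97.8  -1.6]
45 75 0.15 -1 [-34.7  25.9  65.   43.1 103.1 -14.8]
45 75 0.2 -1 [-34.7  24.8  61.4  44.  106.6 -11.4]
45 75 0.235 -1 [-34.7  24.3  58.4  44.8 109.   -8.9]
45 90 0.15 -1 [-31.4  41.6  43.5  41.9 115.3 -19.9]
45 90 0.2 -1 [-31.4  41.2  39.1  43.5 118.9 -16.2]
45 90 0.235 -1 [-31.4  41.4  35.2  45.  121.5 -13.2]
45 105 0.15 -1 [-27.4  62.6  11.7  43.4 130.6 -20.6]
```

```bash
python3 - <<'E'
from h import *
from station import r
np.set_printoptions(precision=4,suppress=True)
P=lambda s:pose(PARK+axis(PY)*(.054+s),PY,45,30,-1)
p,o=P(.09)
r.reach(p+[0,0,.08],o);r.servo_line(p,o,.2)
p,o=P(0);r.servo_line(p,o,.1)
s0=r.sense();print(s0["clock"],s0["contact_force"],s0["torque"],s0["tcp_pos"]-p)
r.grab(40);s=r.sense();print(s["opening"],s["contact_force"],s["torque"],s["clock"])
for n in("scene","top"):
    q=r.snapshot(n);cv2.imwrite(f"pics/{n}1.png",q["frame"][:,:,::-1])
a=cv2.imread("pics/scene1.png")[130:270,290:450];b=cv2.imread("pics/top1.png")[170:310,150:310]
cv2.imwrite("pics/g1.png",np.hstack([cv2.resize(x,(400,350),interpolation=cv2.INTER_CUBIC) for x in(a,b)]))
E
```

```text
3.45 [0.1276 0.4991 0.2533] [-0.0427  0.3197  0.0386] [-0.0001  0.0001  0.0007]
0.013557388051033972 [ 0.4752 -0.0167 -1.0443] [-0.0116  0.2778 -0.0386] 4.575
```

View pics/g1.png

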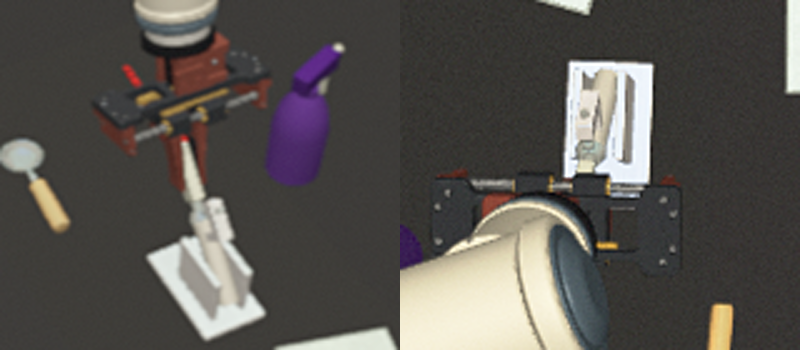

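The handle is pinched (opening 13.6 mm, forces under 1.1 N; crop scene view, handle at (190,165) between the fingers). Pulling along the axis now.

```bash
python3 - <<'E'
from h import *
from station import r
np.set_printoptions(precision=4,suppress=True)
P=lambda s:pose(PARK+axis(PY)*(.054+s),PY,45,30,-1)
for s,v in((.007,.03),(.016,.03),(.05,.08),(.12,.1)):
    p,o=P(s);r.servo_line(p,o,v);q=r.sense();print(s,q["contact_force"],q["torque"],q["opening"],q["clock"])
r.servo_line(p+[0,0,.06],o,.15)
r.wait(.2);r.sense()
d={n:r.snapshot(n) for n in("scene","top")};pickle.dump(d,open("d2.pkl","wb"))
for n in d: cv2.imwrite(f"pics/{n}2.png",d[n]["frame"][:,:,::-1])
t=r.sense();R=Rotation.from_euler("xyz",t["orientation"],degrees=True).as_matrix()
g=t["tcp_pos"]+.163*R[:,2]-axis(PY)*.006
for k in(0,.054,.144):
    X=g-axis(PY)*k;print("pred",k,X,proj(d["scene"],X),proj(d["top"],X))
a=d["scene"]["frame"][110:250,280:440,::-1];b=d["top"]["frame"][170:310,150:310,::-1]
cv2.imwrite("pics/g2.png",np.hstack([cv2.resize(x,(400,350),interpolation=cv2.INTER_CUBIC) for x in(a,b)]))
print(t["clock"])
E
```

```text
0.007 [ 2.3315 -0.1375 -3.2883] [-0.067   0.0921 -0.0742] 0.013352243619174673 5.0583
0.016 [-0.1715 -0.5184 -1.4325] [-0.0235  0.357   0.0094] 0.013928954671466924 5.5083
0.05 [-1.0889  0.7214 -2.363 ] [0.0592 0.5698 0.0332] 0.013680554475718698 6.0833
0.12 [-0.8213 -0.2877 -2.1431] [-0.0216  0.3148  0.0574] 0.013900058747179068 6.9333
pred 0 [0.4788 0.1961 0.2769] [352.437  138.4135] [206.1348 291.7344]
pred 0.054 [0.5169 0.1951 0.2387] [358.8175 158.7144] [211.3751 269.4471]
pred 0.144 [0.5806 0.1935 0.1751] [369.2897 191.9714] [219.1965 236.1769]
7.7833
```

View pics/g2.png

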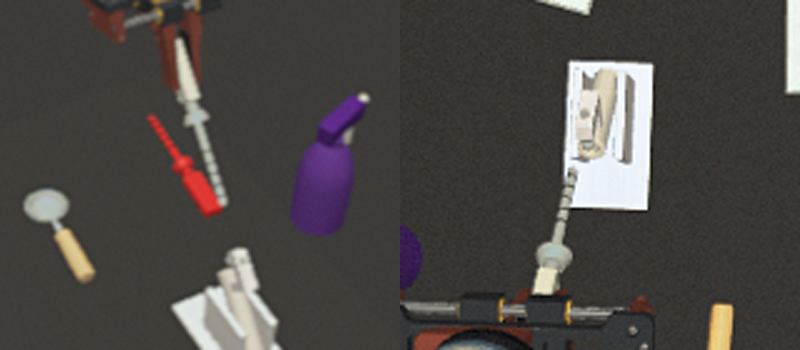

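Rod free in the fingers. Tip seen at scene (368.8,191.2) and top (219.2,238.0), within 2 px of prediction. Carrying it above the dip tube and checking alignment there.

```bash
python3 - <<'E'
from h import *
from station import r
np.set_printoptions(precision=4,suppress=True)
d=pickle.load(open("d2.pkl","rb"))
print("tip",tri(d["scene"],(368.5,191),d["top"],(218.9,237.8)),"collar mid",tri(d["scene"],(358.5,155.8),d["top"],(210.5,272)))
P=lambda s:pose(DIP+axis(DY)*(.054+s),DY,45,30,-1)
p,o=P(.11);r.reach(p+[0,0,.06],o);r.servo_line(p,o,.15);r.wait(.2)
s=r.sense();print(s["clock"],s["contact_force"],s["torque"],s["tcp_pos"]-p)
d={n:r.snapshot(n) for n in("scene","top")};pickle.dump(d,open("d3.pkl","wb"))
for n in d: cv2.imwrite(f"pics/{n}3.png",d[n]["frame"][:,:,::-1])
for X in(DIP,DIP+axis(DY)*.02,DIP+axis(DY)*.11): print(X,proj(d["scene"],X),proj(d["top"],X))
a=d["scene"]["frame"][220:325,180:300,::-1];b=d["top"]["frame"][190:295,375:495,::-1]
cv2.imwrite("pics/g3.png",np.hstack([cv2.resize(x,(400,350),interpolation=cv2.INTER_CUBIC) for x in(a,b)]))
E
```

```text
tip (array([0.5773, 0.1935, 0.1758]), np.float64(0.0007639025583285297)) collar mid (array([0.5126, 0.1958, 0.2448]), np.float64(0.0008506420348264248))
10.0667 [-0.1008  0.4156 -0.8661] [0.0574 0.3774 0.0085] [0.0002 0.     0.0017]
[ 0.6091 -0.2267  0.095 ] [226.3339 280.4264] [430.887  226.3953]
[ 0.595  -0.2257  0.1091] [223.781 272.73 ] [431.9366 232.7348]
[ 0.5315 -0.2213  0.1728] [212.131  237.6839] [437.0371 263.5354]
```

View pics/g3.png

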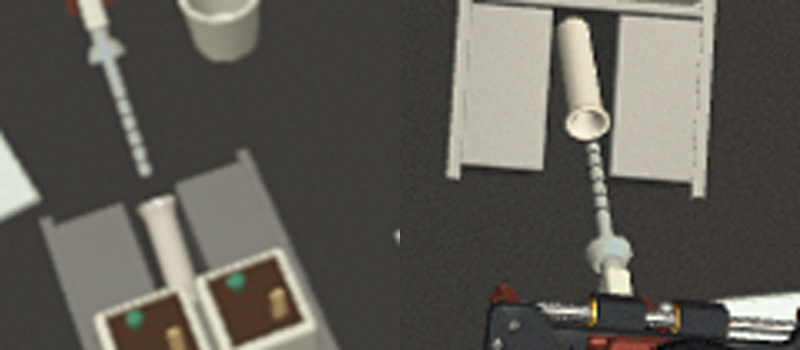

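Rod points at the mouth, but extrapolated about 2 mm to the right of it in the top view (line reaches crop (590,122), mouth at (587,122)). I'll shift y by +1.5 mm and insert with force checks.

```bash
sed -i 's/DIP=np.array(\[.6091,-.2267/DIP=np.array([.6091,-.2252/' h.py; python3 - <<'E'
from h import *
from station import r
np.set_printoptions(precision=2,suppress=True)
P=lambda s:pose(DIP+axis(DY)*(.054+s),DY,45,30,-1)
n=axis(DY);f0=r.sense()["contact_force"];u=np.array([.707,0,.707])
s=.11
for s in[.10,.085,.075,.06,.045,.03,.018,.01,.006]+list(np.arange(.0045,-.0085,-.0015)):
    p,o=P(s);r.servo_line(p,o,.08 if s>.01 else .03);q=r.sense();f=q["contact_force"]-f0
    print(round(s,4),"axial %.1f lat %.1f y %.1f"%(f@n,f@u,f[1]),q["opening"]*1e3,q["clock"])
    if f@n>9 or np.linalg.norm(f)>18: break
r.wait(.4);q=r.sense();print(q["contact_force"]-f0,q["clock"])
d={k:r.snapshot(k) for k in("scene","top")};pickle.dump(d,open("d4.pkl","wb"))
a=d["scene"]["frame"][220:325,180:300,::-1];b=d["top"]["frame"][190:295,375:495,::-1]
cv2.imwrite("pics/g4.png",np.hstack([cv2.resize(x,(400,350),interpolation=cv2.INTER_CUBIC) for x in(a,b)]))
E
```

```text
0.1 axial -0.2 lat 0.1 y -0.7 13.942424186063185 10.4417
0.085 axial -0.5 lat 1.2 y -0.8 13.70557416871465 10.775
0.075 axial 0.5 lat 0.4 y -0.1 13.718326900891016 11.05
0.06 axial -0.0 lat 0.8 y -0.8 13.63461866872309 11.3833
0.045 axial -0.1 lat -0.1 y -0.3 13.64715487781808 11.725
0.03 axial -1.2 lat 1.4 y -1.7 13.699200410332788 12.0667
0.018 axial -1.3 lat 0.9 y -1.7 13.949261754295092 12.3667
0.01 axial -1.9 lat 0.8 y -1.6 14.104817788916588 12.7833
0.006 axial -1.3 lat 1.5 y -1.5 14.01675930787834 13.0667
0.0045 axial -1.9 lat 1.8 y -1.8 13.450818931794608 13.3167
0.003 axial -1.7 lat 2.5 y -2.3 13.698032167936836 13.5667
0.0015 axial -0.7 lat 2.3 y -2.0 14.05234439770908 13.8167
-0.0 axial -0.5 lat 2.0 y -1.5 13.980470982525558 14.0667
-0.0015 axial 5.2 lat 1.9 y -1.5 13.853421401879153 14.3167
-0.003 axial 16.5 lat 1.6 y 0.9 13.604154617971167 14.5667
[-9.92  0.45 12.18] 14.9667
```

View pics/g4.png

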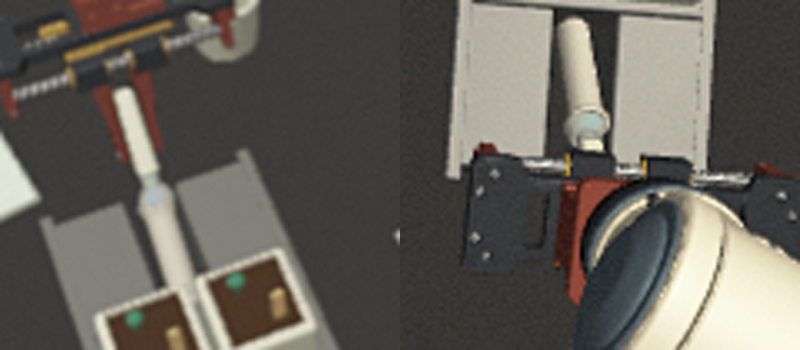

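The collar sits on the mouth (scene crop (155,195), top crop (587,124)), with a hard stop at the expected depth (16 N axial). Drawing it out and going to the card.

```bash
python3 - <<'E'
from h import *
from station import r
np.set_printoptions(precision=4,suppress=True)
P=lambda s:pose(DIP+axis(DY)*(.054+s),DY,45,30,-1)
for s,v in((.005,.05),(.06,.1),(.125,.1)):
    p,o=P(s);r.servo_line(p,o,v);q=r.sense();print(s,q["contact_force"],q["opening"])
r.wait(.2);r.servo_line(p+[0,0,.07],o,.15)
tip=CARD+[0,0,.18];p,o=pose(tip+axis(30,0)*.144,30,0,30,-1)
r.reach(p,o);r.wait(.8)
s=r.sense();print(s["clock"],s["contact_force"],s["opening"],s["tcp_pos"]-p)
d={n:r.snapshot(n) for n in("scene","top")};pickle.dump(d,open("d5.pkl","wb"))
for k in(0,.054,.09): 
    X=tip+axis(30,0)*k;print(k,X,proj(d["scene"],X),proj(d["top"],X))
a=d["scene"]["frame"][190:330,230:390,::-1];b=d["top"]["frame"][130:270,260:420,::-1]
cv2.imwrite("pics/g5.png",np.hstack([cv2.resize(x,(400,350),interpolation=cv2.INTER_CUBIC) for x in(a,b)]))
E
```

```text
0.005 [ 1.2061 -0.9334  0.9947] 0.013814025621238906
0.06 [-0.3016 -0.6405 -1.0731] 0.013464198006454202
0.125 [ 0.231   0.0192 -1.1412] 0.013504081514932308
19.4417 [-0.1719 -1.2757 -1.7903] 0.014018638698965606 [-0.      0.     -0.0001]
0 [ 0.7107 -0.0109  0.183 ] [324.5459 254.7058] [327.0765 168.5804]
0.054 [ 0.6639 -0.0379  0.183 ] [304.9584 245.0485] [341.1459 193.0013]
0.09 [ 0.6328 -0.0559  0.183 ] [292.2299 238.774 ] [350.5775 209.3719]
```

View pics/g5.png

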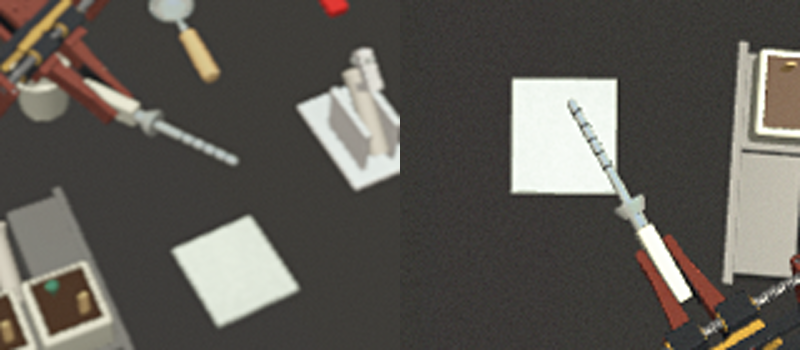

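```bash
python3 - <<'E'
from h import *
from station import r
d=pickle.load(open("d5.pkl","rb"))
t,e1=tri(d["scene"],(324.5,254.1),d["top"],(328.5,170.5));c,e2=tri(d["scene"],(289.7,238.1),d["top"],(352.1,212.1))
print("tip",t,"tilt deg",np.degrees(np.arcsin((c-t)[2]/np.linalg.norm(c-t))),"horiz err",np.linalg.norm((t-CARD)[:2]),e1,e2)
s=r.sense();print(s["clock"],abs(s["joint_vel"]).max(),s["opening"])
if np.linalg.norm((t-CARD)[:2])<.025 and abs((c-t)[2])<.01: r.hand_in();print("handed in")
E
```

```text
tip [ 0.70799928 -0.01182927  0.18253373] tilt deg -0.41502659245781665 horiz err 0.0028561187650204844 0.004042069918121231 0.0011590437204363725
19.5417 0.07115712649322485 0.013702596371474753
the job is handed in; nothing more can be done
handed in
```

I ran the whole sequence and handed it in at about 19.5 s of the 61 s allowed, with the rod still held over the card. The simulator reports no verdict, so this rests on my own checks.

- **Pull-out:** I pinched the white rod's handle with a 40 N grip and pulled it past the catch (peak wrist force read about 4 N). It came 120 mm along the tube axis, clear of the tube.
- **Dip:** After a 1.5 mm sideways correction from the camera views, I pushed the rod down until the collar stopped against the mouth. The stop came within 3 mm of the expected depth at about 16 N. I held it there for 0.4 s, and the picture showed the collar on the mouth. I then drew it out 125 mm.
- **Final hold:**

| Check | Measured | Allowed |
|---|---|---|
| Tip from centre of smallest card, seen from above | 3 mm | 40 mm |
| Tip height above bench | 183 mm | 70–280 mm |
| Rod tilt from level | 0.4° | about 9.7° |
| Finger opening (handle is 14 mm thick) | 13.7 mm | no limit |

- **Disagreement:** At the final pose the two camera rays to the tip missed each other by 4 mm, more than the 1–1.5 mm seen elsewhere. That is well inside the margin.
- **Not measured:** I saw no sign that the spray bottle, spare pot or scoop had moved, but I didn't measure their positions again at the end.

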